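Release the two-pan balance, let it tip, and arrest it again

ROBOT

A 6-joint arm with a two-finger parallel gripper is mounted at the origin on the work surface. World frame = base frame: x ahead of the robot, y to its left, z up, the work surface at z = 0. Lengths are in mm, angles in rad, forces in N, time in s.
With the tool pointing down it reaches from about 275 to 1000 mm from the base axis. Payload 8.4 kg.
Tool frame: the origin (TCP) lies at the very end of the fingers, on their centre line; the grasp point (between the pads) lies 19 mm behind it; z points along the fingers, y is the direction in which the jaws open and shut (so a half turn about z gives the same grasp; the last joint's range is limited). The gripper opens to 85 mm and grips with 20 to 120 N. Pads are 22 mm wide; open, the fingers measure 114 mm over their backs; the gripper's body (76 mm by 85 mm) begins 54 mm behind the grasp point. The pads swing forward as they close: fully open they stand 13 mm farther back than shut.
Start: joints at [1.334, 0.353, 1.633, -0, 1.155, -0.002], TCP at [145.404, 607.853, 195.881] pointing down, gripper open.
Joint ranges: [-2.63, 2.63], [-0.92, 2.1], [0.06, 2.66], [-1.3, 4.44], [0, 2.69], [-3.02, 3.02]. Speed limits (rad/s): [2.22, 2.22, 2.79, 3.14, 3.14, 3.14].

INTERFACE

Orientations are given as [roll, pitch, yaw] about the fixed x, y, z axes, in that order (R = Rz(yaw) Ry(pitch) Rx(roll)).
In Python, from rig import r gives the robot as it stands.
- The arm moves only by the tool move_arm, never from a script. Its argument "increments" is a list of rows, each an object of numbers: "tx", "ty", "tz": the shift along the tool's x, y, z in cm; "rx", "ry", "rz": the turn, a rotation vector about the tool's x, y, z in degrees; "gripper": the gripper's target within -1 to 1 (fully open at 1, half-way at 0, shut at -1). A call has 1 to 12 rows; each row shifts and turns the commanded pose from where the row before left it, along the tool's axes as they then stand; what a row does not reach is not made up. A row lasts 1/10 s, in which the tool goes at most 50 mm and 8.59 degrees, less where a joint would pass 70% of its speed; a pose out of reach is approached as far as the arm can. A call is refused whole if a number of a shift passes 5 or a number of a turn 8.59, either way. A call with a gripper value outside its range is refused whole. The fingers move at their own pace and stop on an object; "squeeze" is the grip in N (left out, the last holds). Time passes only in rows, so rows that do not move let the fingers close. It gives the time, the measured TCP pose, the force and the opening at its end, in the units of the state.
- r.sense(): the state, without advancing time (a new reading comes with each control period).
- r.grab_frame(name): name is "scene" or "top"; returns (picture, depth): 420x560x3 uint8, red, green, blue; 420x560 float32, mm along the optical axis (not along the pixel's ray), 0 where there is no reading.
- r.camera_model(name): a dict with "fx", "fy", "cx", "cy" (pixels), "k1" (the pictures are not rectified: a ray, as slopes to the right and down, at radius r is drawn at 1 + k1 r^2 times it, then the intrinsics apply), "R" (3x3) and "t" (3): a world point X has camera coordinates R X + t. Camera axes: x right, y down, z forward; pixel columns grow to the right and rows downward; lengths in mm; the calibration is good to about 2 mm. A picture is of the moment at which its call begins. camera_model takes no time and is no camera call.
- r.sign_off(): hands the job in, once; it reports no verdict.
Trained networks look in the newest picture that a camera, given by its name, has taken for a name from the list of things; names that differ only in an ending like _2 or _b are one class to them, and where a whole thing is asked for, a point or a joint stands for the part that bears it (a point fixed in the world has none). Each returns a list of dicts, best first, with "confidence" (0 to 1); they miss things now and then, are a little off and sometimes report something else, mostly with a low value. They report only what shows in the picture. A call takes as long as a camera call. They do not tell look-alikes from the thing itself.
- r.cut_out(query, camera): "mask" (420x560 bool, what is visible of it) and "bbox" ([left, top, right, bottom] in pixels, round what is visible of it).
- r.place_of(query, camera): "location" ([row, column] in pixels: a listed point, or the origin of a listed thing).
The state is a dict: "clock": time; "qpos": joint angles; "qvel": joint speeds; "joint_efforts": joint torques, N m; "eef_pos": TCP position; "tcp_rot": TCP orientation; "contact_force": force on the tool from outside, world axes, zero at the start; "wrist_torque": the same for the moment, N m; "opening": opening from 0.0 (shut) to 1.0 (fully open).
Only numpy, scipy, OpenCV 4.12 (cv2) and the standard library are available. Lean on these libraries where they do the work, as an engineer would, in place of code of your own. Each camera call takes 0.05 s, during which the arm holds its last target. There are 200 camera calls.

TASK

Take a quick comparison on the two-pan laboratory balance: swing its orange arrest lever all the way across to release the beam, and let the beam tip to its heavier side and come to rest for a second. Then swing the same lever all the way back so that the beam is held level again, with the jar still standing in its place on the pan, and let go.

Things in the scene. Friction and masses are not known exactly. Their poses are not given: they have to be found in the camera images.
- arrest_lever (a joint): Arrest lever of the balance, rad: 0 = arrested, leaning to the robot's right (start: 0 to 0.06); 0.90 = fully released, leaning as far to the left; 0.45 is upright; stops at both ends. Its level hinge axis lies 85 mm from the orange bar's centre, 45 mm above the bench. It stays where left and takes about 1.2 N at the bar. (The black lever belongs to a stirrer.)
- lever_grip (a point): Centre of the orange bar (16 mm thick, 44 mm long) on the arrest lever's end, 122 to 130 mm above the bench, clear all round, 115 mm from the beam on the robot's side. x axis: along the bar, parallel to the hinge, level, pointing away from the robot (within 0.3 rad). The bar swings square to x in an arc of 85 mm radius, to the left to release, 74 mm from stop to stop. 
- beam (a joint): Tilt of the balance beam, rad: 0 = level (while arrested); positive = robot's left end up; stops at +0.09 and -0.09. Once released it sinks within about a second to its heavier side, left or right. The aluminium beam is 260 mm long, its middle 85 mm above the bench, with a steel pan 86 mm across at each end.
- jar_center (a point): Centre (half-way up) of the sample jar, 44 mm in diameter, 50 mm tall, blue cap, loose on the left or right pan of the balance, about 120 mm from the beam's middle; its foot is 104 mm above the bench. It is heavier than the brass weight on the other pan.
Mind the look-alikes: they are no part of the job. There is more than one size of the part that bears jar_center; the job needs the smallest.

How it is judged:
By the outcome, as a careful person would: the job done as asked, in the order asked, and still so for the second after the job is handed in, with the robot touching nothing.
It also fails if it takes over 43 s, if anything falls off the work surface, if the arm or the gripper's body presses on something with over 40 N, if the wrist force passes 120 N, or if a joint passes its speed limit or range.

## Working session

There is one attempt and no reset: what is moved stays moved. The work goes in short steps, Python scripts to look and compute and a tool call to move; the robot and the scene stay as the last step left them, time stands still between calls to the robot, and variables do not carry over. Pictures are saved under pics/ and viewed, about 8 in all and at most 12, crops included, and the job is handed in when it is done.

Besides the shell and the picture viewer there is one more tool, called after "Call:" as name(argument=value, ...), one argument or row to a line, values as JSON. move_arm: Moves the arm, as the interface text tells. Its arguments: {"type":"object","properties":{"increments":{"type":"array","items":{"type":"object","properties":{"tx":{"type":"number"},"ty":{"type":"number"},"tz":{"type":"number"},"rx":{"type":"number"},"ry":{"type":"number"},"rz":{"type":"number"},"gripper":{"type":"number"}}}},"squeeze":{"type":"number"}},"required":["increments"]}

```bash
mkdir -p pics
cat > h.py <<'E'
import numpy as np, cv2
from rig import r
def pix2w(cam,row,col,depth=None,z=None):
    m=r.camera_model(cam);R=np.array(m["R"]);t=np.array(m["t"])
    d=np.array([(col-m["cx"])/m["fx"],(row-m["cy"])/m["fy"]]);s=d.copy()
    for _ in range(20): s=d/(1+m["k1"]*(s@s))
    ray=np.array([s[0],s[1],1.])
    if depth is None:
        o=-R.T@t; w=R.T@ray; depth=(z-o[2])/w[2]
    return R.T@(ray*depth-t)
def save(img,name,k=1):
    img=cv2.cvtColor(img,cv2.COLOR_RGB2BGR)
    cv2.imwrite("pics/"+name,cv2.resize(img,None,fx=k,fy=k,interpolation=cv2.INTER_CUBIC))
E
python3 - <<'E'
from h import *
I={}
for c in("scene","top"):
    p,d=r.grab_frame(c);np.savez("f_"+c,p=p,d=d)
    for q in("lever_grip","jar_center","beam","arrest_lever"):
        for o in r.place_of(q,c)[:4]:
            a,b=o["location"];dd=d[int(round(a)),int(round(b))] if 0<=a<419.5 and 0<=b<559.5 else 0
            print(c,q,round(o["confidence"],2),np.round([a,b]),np.round(pix2w(c,a,b,dd)))
    save(p,c+"0.png")
print(r.sense())
E
```

```text
scene lever_grip 0.73 [210. 331.] [520.  32. 127.]
scene jar_center 0.81 [176. 301.] [ 451. -106.   59.]
scene jar_center 0.67 [196. 227.] [621. -73. 135.]
scene jar_center 0.62 [192. 196.] [ 615. -186.   59.]Traceback (most recent call last):
  File "<stdin>", line 6, in <module>
ValueError: it knows: jar_center, lever_grip
```

Run:
```python
from h import *
for c in("scene","top"):
    p,d=r.grab_frame(c);np.savez("f_"+c,p=p,d=d)
    for q in("lever_grip","jar_center"):
        for o in r.place_of(q,c)[:5]:
            a,b=o["location"];dd=d[int(round(a)),int(round(b))]
            print(c,q,round(o["confidence"],2),np.round([a,b]),np.round(pix2w(c,a,b,dd)))
    # orange pixels
    h=cv2.cvtColor(p,cv2.COLOR_RGB2HSV);m=(h[...,0]>5)&(h[...,0]<20)&(h[...,1]>170)&(h[...,2]>120)
    n,l,s,ce=cv2.connectedComponentsWithStats(m.astype(np.uint8))
    for i in range(1,n):
        if s[i,4]>15:
            P=np.array([pix2w(c,a,b,d[a,b]) for a,b in np.argwhere(l==i) if d[a,b]>0])
            print("orange",c,s[i],np.round(np.percentile(P,[5,50,95],axis=0)))
    save(p,c+"0.png",1.4)
print(r.sense())
```

```text
scene jar_center 0.95 [191. 196.] [ 614. -187.   60.]
scene jar_center 0.88 [190. 226.] [622. -72. 147.]
scene jar_center 0.76 [176. 306.] [ 444. -102.   58.]
orange scene [317 201  28  15 236] [[502.  23. 124.]
 [520.  30. 128.]
 [538.  37. 130.]]
top lever_grip 0.8 [233. 243.] [521.  28. 128.]
top jar_center 0.85 [174. 324.] [605. -85. 154.]
top jar_center 0.73 [193. 397.] [ 600. -205.   68.]
top jar_center 0.67 [297. 343.] [ 435. -121.   70.]
orange top [235 221  16  30 223] [[499.  21. 126.]
 [518.  28. 129.]
 [536.  36. 132.]]
{'clock': 0.45, 'qpos': array([ 1.33360657e+00,  3.53069915e-01,  1.63346462e+00,  5.46971324e-06,
        1.15522986e+00, -2.41867542e-03]), 'qvel': array([ 2.78516509e-03,  4.13679897e-05,  1.21291091e-03, -1.05572452e-03,
        9.20754945e-04, -8.23373484e-05]), 'joint_efforts': array([-4.29385091e-04, -6.04617620e+01, -3.42100096e+01,  4.49281947e-05,
        2.80944019e-03,  6.33559193e-05]), 'eef_pos': array([145.38386358, 607.79718271, 195.80958124]), 'tcp_rot': array([-3.14142092e+00, -5.41916969e-06,  2.90681936e+00]), 'contact_force': array([ 0.03131673, -0.19562914,  0.36143697]), 'wrist_torque': array([ 0.01455253,  0.03810432, -0.02164196]), 'opening': 1.000888916735983}
```

View pics/scene0.png

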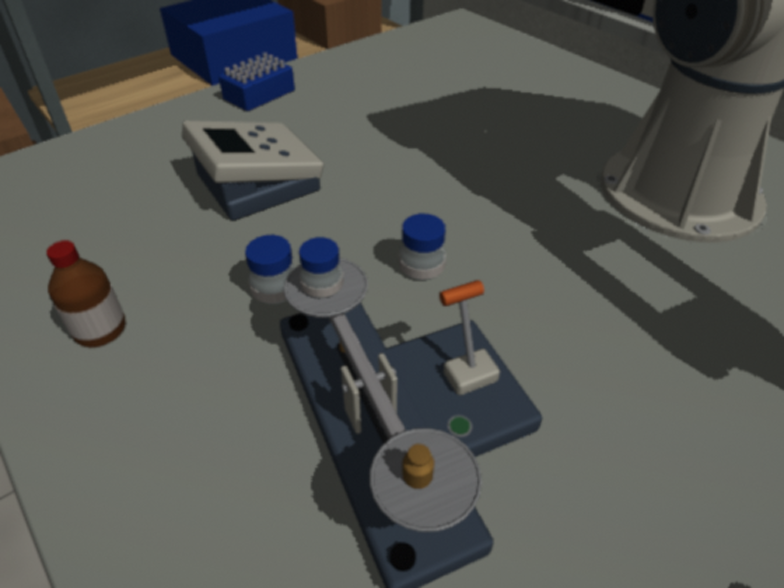

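View pics/top0.png

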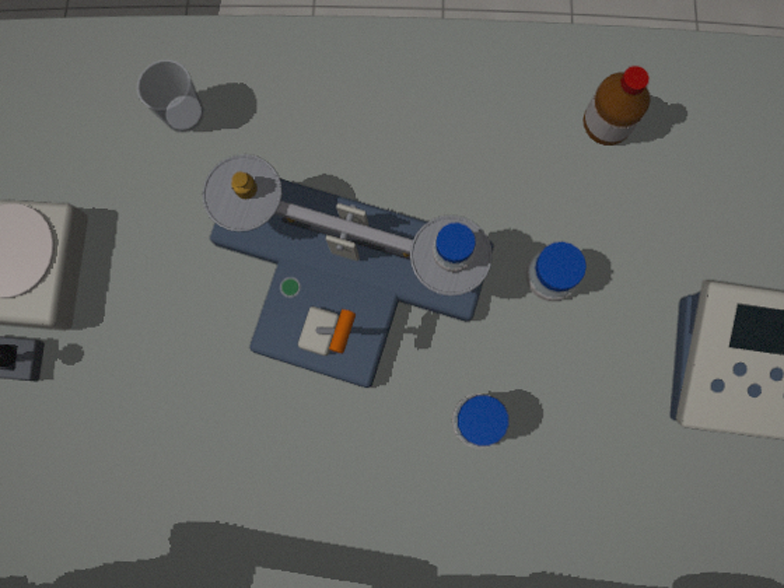

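The only orange bar is at scene (210,331) / top (236,243); the look-alike is the black stirrer lever at top (255,5). The candidate jars in the top view are (174,324), (193,397) and (297,343). The one on the right pan, (174,324), is the job's jar, because its foot is high and it is the smallest. The others stand on the bench.

Run:
```python
from h import *
f=np.load("f_top.npz");p,d=f["p"],f["d"]
save(p[130:300,140:360],"crop.png",3)
h=cv2.cvtColor(p,cv2.COLOR_RGB2HSV);m=(h[...,0]>3)&(h[...,0]<20)&(h[...,1]>150)&(h[...,2]>90)
m[:215]=0
P=np.array([pix2w("top",a,b,d[a,b]) for a,b in np.argwhere(m) if d[a,b]>0])
(c,s,a)=cv2.minAreaRect(P[:,:2].astype(np.float32));print(c,s,a)
vx=cv2.fitLine(P[:,:2].astype(np.float32),cv2.DIST_L2,0,.01,.01).ravel();print(vx,np.arctan2(vx[1],vx[0]))
for a,b in((160,160),(175,10),(160,40),(255,5),(245,20)):print(a,b,np.round(pix2w("top",a,b,d[a,b])))
# beam ends
A=pix2w("top",140,174,d[140,174]);B=pix2w("top",178,300,d[178,300]);print(A,B)
a1=pix2w("top",150,215,d[150,215]);b1=pix2w("top",171,282,d[171,282]);print("beam",a1,b1)
# tall things
Z=[(i,j,pix2w("top",i,j,d[i,j])) for i in range(0,420,6) for j in range(0,560,6) if d[i,j]>0]
print([(i,j,np.round(w).tolist()) for i,j,w in Z if w[2]>150][:20])
```

```text
(518.7965698242188, 32.6099967956543) (24.0406551361084, 42.900638580322266) 72.11731719970703
[ 9.6005768e-01 -2.7980223e-01  5.1691919e+02  2.7598387e+01] -0.2835881
160 160 [633. 164. 103.]
175 10 [614. 429.  60.]
160 40 [642. 382.  55.]
255 5 [480. 412.  77.]
245 20 [502. 416.  26.]
[661.96239585 141.50096954 114.49674052] [610.94258196 -51.56658228 101.46297753]
beam [653.49141987  80.99544111  94.54456178] [623.38243711 -23.75769682  92.36718006]Traceback (most recent call last):
  File "<stdin>", line 14, in <module>
  File "h.py", line 4, in pix2w
    m=r.camera_model(cam);R=np.array(m["R"]);t=np.array(m["t"])
ValueError: time passes only in moves, steps and waits
```

View pics/crop.png

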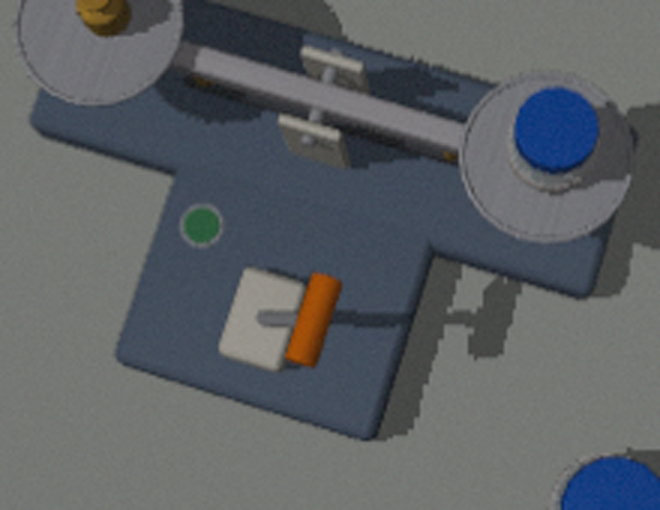

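The crop shows the orange bar at about (313,320), leaning right, and the small jar on the right pan at (557,135). The choice is confirmed: bar at (518,29), hinge yaw −0.28. I will straddle the bar with half-open fingers and sweep it.

Call:
move_arm(
  increments=[
    {"tx": -2, "ty": -2, "rz": 2.6, "gripper": 0.1},
    {"tx": -3.2, "ty": -3, "gripper": 0.1},
    {"tx": -3.2, "ty": -3, "gripper": 0.1},
    {"tx": -3.2, "ty": -3, "gripper": 0.1},
    {"tx": -3.2, "ty": -3, "gripper": 0.1},
    {"tx": -3.2, "ty": -3, "gripper": 0.1},
    {"tx": -3.2, "ty": -3, "gripper": 0.1},
    {"tx": -3.2, "ty": -3, "gripper": 0.1},
    {"tx": -3.2, "ty": -3, "gripper": 0.1},
    {"tx": -3.2, "ty": -3, "gripper": 0.1},
    {"tx": -3.2, "ty": -3, "gripper": 0.1},
    {"tx": -3.2, "ty": -3, "gripper": 0.1},
  ],
)

```text
invalid input
```

Call:
move_arm(
  increments=[
    {"tx": -2, "ty": -2, "tz": 0, "rx": 0, "ry": 0, "rz": 2.6, "gripper": 0.1},
    {"tx": -3.2, "ty": -3, "tz": 0, "rx": 0, "ry": 0, "rz": 0, "gripper": 0.1},
  ],
  squeeze=20,
)

```text
clock: 0.65
eef_pos: [182.3, 546.9, 195.7]
tcp_rot: [3.141, -0.0, 2.862]
contact_force: [1.6, -0.2, -0.3]
opening: 0.692
```

Call:
move_arm(
  increments=[
    {"tx": -3.6, "ty": -3.2, "tz": 0, "rx": 0, "ry": 0, "rz": 0, "gripper": 0.1},
    {"tx": -3.6, "ty": -3.2, "tz": 0, "rx": 0, "ry": 0, "rz": 0, "gripper": 0.1},
    {"tx": -3.6, "ty": -3.2, "tz": 0, "rx": 0, "ry": 0, "rz": 0, "gripper": 0.1},
    {"tx": -3.6, "ty": -3.2, "tz": 0, "rx": 0, "ry": 0, "rz": 0, "gripper": 0.1},
    {"tx": -3.6, "ty": -3.2, "tz": 0, "rx": 0, "ry": 0, "rz": 0, "gripper": 0.1},
    {"tx": -3.6, "ty": -3.2, "tz": 0, "rx": 0, "ry": 0, "rz": 0, "gripper": 0.1},
    {"tx": -3.6, "ty": -3.2, "tz": 0, "rx": 0, "ry": 0, "rz": 0, "gripper": 0.1},
    {"tx": -3.6, "ty": -3.2, "tz": 0, "rx": 0, "ry": 0, "rz": 0, "gripper": 0.1},
    {"tx": -3.6, "ty": -3.2, "tz": 0, "rx": 0, "ry": 0, "rz": 0, "gripper": 0.1},
    {"tx": -3.6, "ty": -3.2, "tz": 0, "rx": 0, "ry": 0, "rz": 0, "gripper": 0.1},
    {"tx": -3.6, "ty": -3.2, "tz": 0, "rx": 0, "ry": 0, "rz": 0, "gripper": 0.1},
    {"tx": -3.4, "ty": -2.1, "tz": 0, "rx": 0, "ry": 0, "rz": 0, "gripper": 0.1},
  ],
  squeeze=20,
)

```text
clock: 1.85
eef_pos: [493.4, 66.2, 196.2]
tcp_rot: [-3.142, 0.001, 2.86]
contact_force: [-0.2, 0.5, -0.6]
opening: 0.551
```

Call:
move_arm(
  increments=[
    {"tx": -3.4, "ty": -2.9, "tz": 0, "rx": 0, "ry": 0, "rz": 0, "gripper": 0.1},
    {"tx": 0, "ty": 0, "tz": 4, "rx": 0, "ry": 0, "rz": 0, "gripper": 0.1},
    {"tx": 0, "ty": 0, "tz": 0, "rx": 0, "ry": 0, "rz": 0, "gripper": 0.1},
  ],
  squeeze=20,
)

```text
clock: 2.15
eef_pos: [514.9, 30.1, 152.4]
tcp_rot: [-3.139, -0.006, 2.859]
contact_force: [-1.8, 0.7, 0.0]
opening: 0.546
```

Run:
```python
from h import *
p,d=r.grab_frame("scene");save(p[100:320,180:460],"s1.png",2.6);print(r.sense()["eef_pos"])
```

```text
[515.44048782  30.95574395 154.24430662]
```

View pics/s1.png

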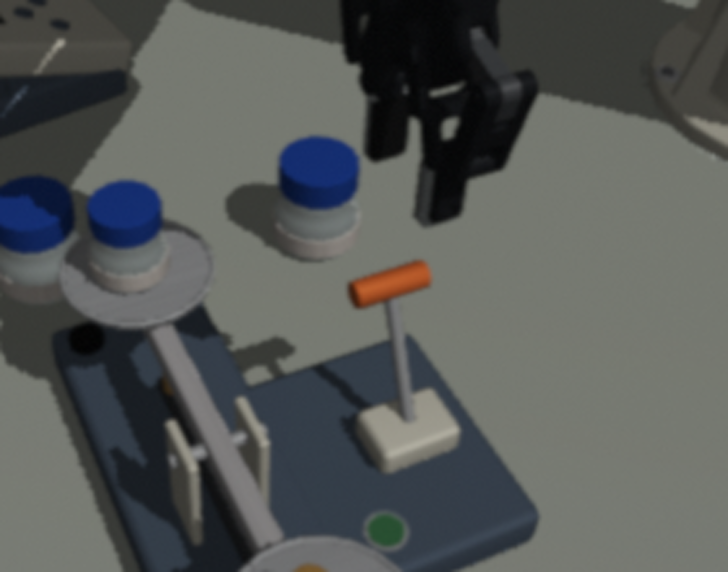

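The picture shows the fingers straddling the orange bar (at 390,283), about 30 mm above it. I'll go down and start the sweep.

Call:
move_arm(
  increments=[
    {"tx": 0, "ty": 0, "tz": 2.6, "rx": 0, "ry": 0, "rz": 0, "gripper": 0.1},
    {"tx": 0, "ty": 0, "tz": 2.6, "rx": 0, "ry": 0, "rz": 0, "gripper": 0.1},
    {"tx": 0, "ty": 0, "tz": 0, "rx": 0, "ry": 0, "rz": 0, "gripper": 0.1},
    {"tx": 0, "ty": 0, "tz": 0, "rx": 0, "ry": 0, "rz": 0, "gripper": 0.1},
  ],
  squeeze=20,
)

```text
clock: 2.6
eef_pos: [517.6, 32.1, 105.2]
tcp_rot: [3.141, 0.0, 2.862]
contact_force: [1.0, 0.1, 0.4]
opening: 0.55
```

Call:
move_arm(
  increments=[
    {"tx": 0, "ty": 1, "tz": 0, "rx": 0, "ry": 0, "rz": 0, "gripper": 0.1},
    {"tx": 0, "ty": 1, "tz": 0, "rx": 0, "ry": 0, "rz": 0, "gripper": 0.1},
    {"tx": 0, "ty": 1, "tz": 0, "rx": 0, "ry": 0, "rz": 0, "gripper": 0.1},
    {"tx": 0, "ty": 1, "tz": 0, "rx": 0, "ry": 0, "rz": 0, "gripper": 0.1},
    {"tx": 0, "ty": 1, "tz": 0, "rx": 0, "ry": 0, "rz": 0, "gripper": 0.1},
    {"tx": 0, "ty": 1, "tz": 0, "rx": 0, "ry": 0, "rz": 0, "gripper": 0.1},
    {"tx": 0, "ty": 1, "tz": 0, "rx": 0, "ry": 0, "rz": 0, "gripper": 0.1},
    {"tx": 0, "ty": 0.5, "tz": 0, "rx": 0, "ry": 0, "rz": 0, "gripper": 0.1},
    {"tx": 0, "ty": 0, "tz": 0, "rx": 0, "ry": 0, "rz": 0, "gripper": 0.1},
    {"tx": 0, "ty": 0, "tz": 0, "rx": 0, "ry": 0, "rz": 0, "gripper": 0.1},
  ],
  squeeze=20,
)

```text
clock: 3.6
eef_pos: [538.0, 103.5, 103.7]
tcp_rot: [-3.141, -0.0, 2.862]
contact_force: [-0.6, 0.2, -0.3]
opening: 0.548
```

Run:
```python
from h import *
p,d=r.grab_frame("scene");save(p[100:320,180:460],"s2.png",2.6);s=r.sense();print(s["eef_pos"],s["contact_force"])
```

```text
[537.93345673 103.25277357 103.78609538] [-0.68053947  0.03701474 -0.55264422]
```

View pics/s2.png

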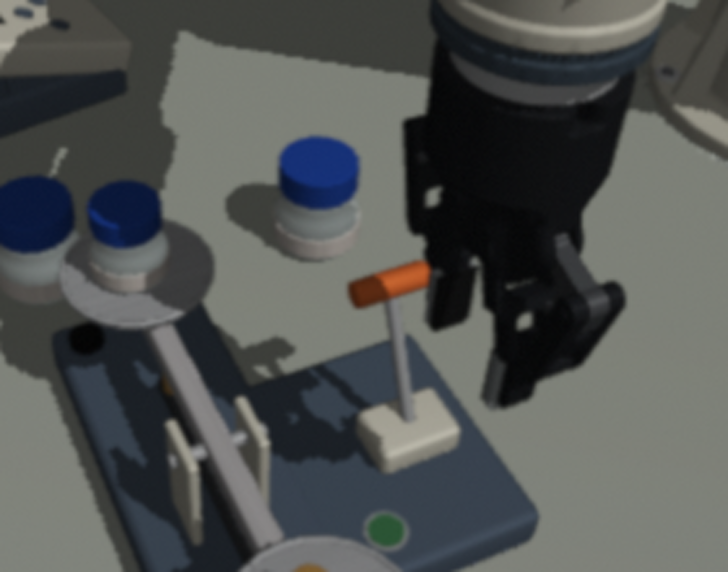

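The fingers passed beside the bar: it hasn't moved and the force is nil. I'll compare where the camera places the fingertip with the robot's own pose.

Run:
```python
from h import *
for c in("scene","top"):
    p,d=r.grab_frame(c);
    h=cv2.cvtColor(p,cv2.COLOR_RGB2HSV);m=(h[...,0]>3)&(h[...,0]<20)&(h[...,1]>150)&(h[...,2]>90)
    m=m&(np.indices(m.shape)[0]>195)&(d>0)
    if c=="scene": m[:, :310]=0; m[:,350:]=0; m[225:]=0
    P=np.array([pix2w(c,a,b,d[a,b]) for a,b in np.argwhere(m)])
    print(c,"bar",len(P),np.round(np.percentile(P,[3,50,97],axis=0)) if len(P) else 0)
    m=r.camera_model(c);R=np.array(m["R"]);t=np.array(m["t"])
    for X in (r.sense()["eef_pos"],[518,29,122]):
        q=R@np.array(X)+t;s=q[:2]/q[2];s=s*(1+m["k1"]*(s@s));print(c,X,"->row,col",s[1]*m["fy"]+m["cy"],s[0]*m["fx"]+m["cx"])
    if c=="top": save(p[130:300,140:360],"t2.png",3)
    # finger pixels: depth points within 60mm of tcp, low z, dark
    H=[pix2w(c,a,b,d[a,b]) for a in range(150,290) for b in range(180,400) if d[a,b]>0 and p[a,b].max()<70]
    H=np.array(H);e=r.sense()["eef_pos"];k=(abs(H[:,:2]-e[:2]).max(1)<90)&(H[:,2]>95)&(H[:,2]<125);print("finger",k.sum(),np.round(np.percentile(H[k],[3,50,97],axis=0)) if k.sum() else 0)
```

```text
scene bar 201 [[500.  24. 122.]
 [514.  32. 128.]
 [531.  38. 130.]]
scene [537.97106836 103.18108914 103.82927237] ->row,col 257.6890446921005 358.07531472835615
scene [518, 29, 122] ->row,col 209.83841858644877 330.67905567190064Traceback (most recent call last):
  File "<stdin>", line 14, in <module>
  File "h.py", line 4, in pix2w
    m=r.camera_model(cam);R=np.array(m["R"]);t=np.array(m["t"])
ValueError: time passes only in moves, steps and waits
```

```bash
cat > h.py <<'E'
import numpy as np, cv2
from rig import r
_M={}
def cam(c):
    if c not in _M: _M[c]=r.camera_model(c)
    return _M[c]
def cloud(c,d):
    m=cam(c);K=np.array([[m["fx"],0,m["cx"]],[0,m["fy"],m["cy"]],[0,0,1.]])
    v,u=np.indices(d.shape);q=np.stack([u,v],-1).reshape(-1,1,2).astype(float)
    s=cv2.undistortPoints(q,K,np.array([m["k1"],0,0,0.])).reshape(-1,2)
    X=np.c_[s,np.ones(len(s))]*d.reshape(-1,1)
    return ((X-np.array(m["t"]))@np.array(m["R"])).reshape(d.shape+(3,))
def orange(p,W):
    h=cv2.cvtColor(p,cv2.COLOR_RGB2HSV)
    m=(h[...,0]>3)&(h[...,0]<20)&(h[...,1]>170)&(h[...,2]>90)
    m&=(abs(W[...,0]-528)<50)&(abs(W[...,1]-60)<75)&(W[...,2]>100)
    return W[m]
def save(img,name,k=1):
    img=cv2.cvtColor(img,cv2.COLOR_RGB2BGR)
    cv2.imwrite("pics/"+name,cv2.resize(img,None,fx=k,fy=k,interpolation=cv2.INTER_CUBIC))
E
python3 - <<'E'
from h import *
e=r.sense()["eef_pos"]
for c in("scene","top"):
    p,d=r.grab_frame(c);W=cloud(c,d);P=orange(p,W)
    print(c,"bar",len(P),np.round(np.percentile(P,[3,50,97],axis=0)) if len(P) else 0)
    # finger points in TCP frame axes (x_away, y_left)
    D=W-e;A=D[...,0]*.961-D[...,1]*.276;L=D[...,0]*.276+D[...,1]*.961;Z=W[...,2]
    for z0 in range(98,160,8):
        k=(d>0)&(abs(A)<40)&(abs(L)<70)&(Z>z0)&(Z<=z0+8)&(p.max(-1)<90)
        if k.sum()>4: print(c,z0,k.sum(),"away",np.round(np.percentile(A[k],[5,50,95])),"left",np.round(np.percentile(L[k],[5,25,50,75,95])))
    if c=="top": save(p[130:330,140:360],"t2.png",3)
E
```

```text
scene bar 191 [[500.  25. 122.]
 [515.  32. 128.]
 [532.  38. 130.]]
scene 98 5 away [5. 5. 6.] left [-70. -69. -68. -68. -66.]
scene 138 38 away [-7.  3. 10.] left [-26. -25. -24. -24.  29.]
scene 146 129 away [-8.  6. 12.] left [-27. -24. -23.  31.  36.]
scene 154 157 away [-7.  6. 11.] left [-28. -24.  23.  33.  37.]
top bar 287 [[497.  17. 125.]
 [517.  27. 129.]
 [536.  36. 132.]]
top 146 5 away [-12. -10.  -8.] left [-33. -31. -30. -30. -27.]
```

View pics/t2.png

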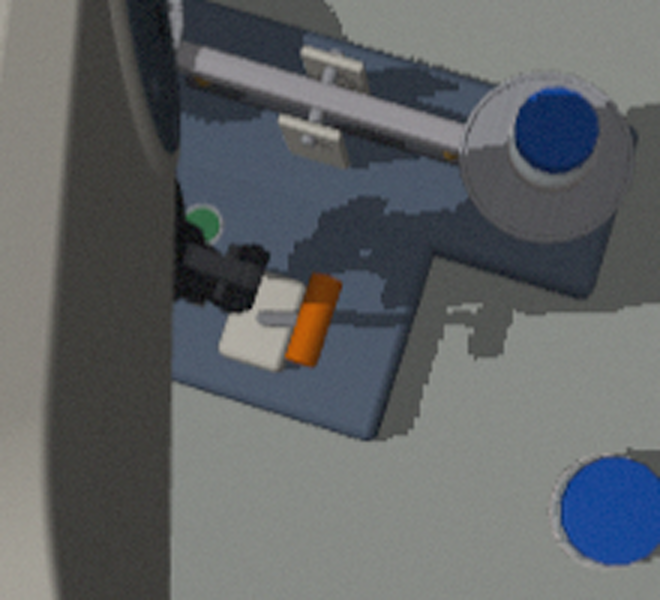

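The depth data puts the fingertips at about 138 mm, well above the reported TCP height of 104 mm, so they swept over the bar. I'll check the tip height directly.

Run:
```python
from h import *
s=r.sense();e=s["eef_pos"];print(e,s["opening"])
p,d=r.grab_frame("scene");W=cloud("scene",d)
for x,y in((440,323),(450,315),(497,400),(505,390),(512,398),(520,385),(500,370)):
    a,b=int(y/2.6+100),int(x/2.6+180);print((x,y),p[a,b],np.round(W[a,b]))
```

```text
[538.04777195 103.15239771 103.89214494] 0.5512332287942583
(440, 323) [10 10 10] [536.  78. 147.]
(450, 315) [14 14 15] [531.  80. 150.]
(497, 400) [26 28 28] [554. 130. 151.]
(505, 390) [ 9  9 11] [554. 134. 160.]
(512, 398) [15 15 18] [553. 137. 156.]
(520, 385) [13 13 15] [548. 137. 162.]
(500, 370) [50 52 52] [556. 130. 172.]
```

Call:
move_arm(
  increments=[
    {"tx": 0, "ty": -2.6, "tz": 0, "rx": 0, "ry": 0, "rz": 0, "gripper": 0.1},
    {"tx": 0, "ty": -2.5, "tz": 0, "rx": 0, "ry": 0, "rz": 0, "gripper": 0.1},
    {"tx": 0, "ty": -2.5, "tz": 0, "rx": 0, "ry": 0, "rz": 0, "gripper": 0.1},
    {"tx": 0, "ty": 0, "tz": 0, "rx": 0, "ry": 0, "rz": 0, "gripper": 0.1},
    {"tx": 0, "ty": 0, "tz": 0, "rx": 0, "ry": 0, "rz": 0, "gripper": 0.1},
    {"tx": 0, "ty": 0, "tz": 1, "rx": 0, "ry": 0, "rz": 0, "gripper": 0.1},
    {"tx": 0, "ty": 0, "tz": 1, "rx": 0, "ry": 0, "rz": 0, "gripper": 0.1},
    {"tx": 0, "ty": 0, "tz": 0, "rx": 0, "ry": 0, "rz": 0, "gripper": 0.1},
  ],
  squeeze=20,
)

```text
clock: 4.65
eef_pos: [515.9, 31.0, 82.0]
tcp_rot: [-3.141, -0.003, 2.862]
contact_force: [0.0, 0.0, 0.5]
opening: 0.549
```

Run:
```python
from h import *
p,d=r.grab_frame("scene");W=cloud("scene",d);save(p[130:280,240:440],"s3.png",3);s=r.sense();e=s["eef_pos"];print(e,s["contact_force"])
D=W-e;A=D[...,0]*.961-D[...,1]*.276;L=D[...,0]*.276+D[...,1]*.961;Z=W[...,2]
for z0 in range(90,150,8):
    k=(d>0)&(abs(A)<20)&(abs(L)<45)&(Z>z0)&(Z<=z0+8)&(p.max(-1)<60)
    if k.sum()>4: print(z0,k.sum(),np.round(np.percentile(A[k],[5,50,95])),np.round(np.percentile(L[k],[5,25,50,75,95])))
print(np.round(np.percentile(orange(p,W),[3,50,97],axis=0)))
```

```text
[516.26624161  30.92782301  82.63890027] [ 0.09163763  0.36686045 -0.06798928]
106 8 [-1.  1.  3.] [6. 6. 7. 8. 9.]
114 6 [-3. -1.  3.] [-25. -25. -24.  -4.   3.]
122 84 [-8.  5. 10.] [-28. -24. -24.  26.  34.]
130 125 [-8.  5. 10.] [-26. -24.  23.  33.  37.]
138 126 [-7.  4. 10.] [-25. -24.  25.  36.  37.]
146 106 [-6.  6. 11.] [-27. -24. -23.  30.  37.]
[[510.  23. 126.]
 [518.  28. 129.]
 [532.  34. 131.]]
```

View pics/s3.png

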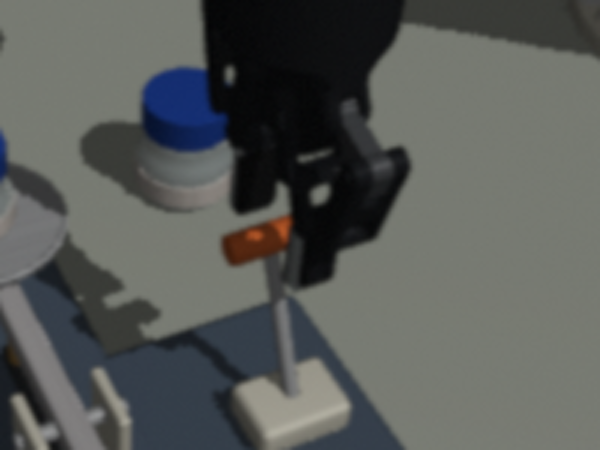

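The fingers straddle the bar (left finger tip at about (315,280)), with the tips near 122 mm. I'll lower them 14 mm more and sweep left gently.

Call:
move_arm(
  increments=[
    {"tx": 0, "ty": 0, "tz": 1.4, "rx": 0, "ry": 0, "rz": 0, "gripper": 0.1},
    {"tx": 0, "ty": 0, "tz": 0, "rx": 0, "ry": 0, "rz": 0, "gripper": 0.1},
    {"tx": 0, "ty": 1, "tz": 0, "rx": 0, "ry": 0, "rz": 0, "gripper": 0.1},
    {"tx": 0, "ty": 1, "tz": 0, "rx": 0, "ry": 0, "rz": 0, "gripper": 0.1},
    {"tx": 0, "ty": 1, "tz": 0, "rx": 0, "ry": 0, "rz": 0, "gripper": 0.1},
    {"tx": 0, "ty": 1, "tz": 0, "rx": 0, "ry": 0, "rz": 0, "gripper": 0.1},
    {"tx": 0, "ty": 1, "tz": 0, "rx": 0, "ry": 0, "rz": 0, "gripper": 0.1},
    {"tx": 0, "ty": 1, "tz": 0, "rx": 0, "ry": 0, "rz": 0, "gripper": 0.1},
    {"tx": 0, "ty": 0, "tz": 0, "rx": 0, "ry": 0, "rz": 0, "gripper": 0.1},
  ],
  squeeze=20,
)

```text
clock: 5.6
eef_pos: [534.2, 89.6, 69.9]
tcp_rot: [3.141, 0.0, 2.862]
contact_force: [0.4, -0.3, 1.1]
opening: 0.551
```

Run:
```python
from h import *
for c in("scene","top"):
    p,d=r.grab_frame(c);W=cloud(c,d);P=orange(p,W);print(c,len(P),np.round(np.percentile(P,[3,50,97],axis=0)) if len(P) else 0)
s=r.sense();print(s["eef_pos"],s["contact_force"])
```

```text
scene 68 [[524.  73. 130.]
 [531.  78. 135.]
 [556. 101. 175.]]
top 0 0
[533.65388122  88.52846928  69.75652127] [-0.49103379  0.26084297 -0.47115335]
```

The bar is moving with the fingers. I'll continue to the stop.

Call:
move_arm(
  increments=[
    {"tx": 0, "ty": 0.8, "tz": 0, "rx": 0, "ry": 0, "rz": 0, "gripper": 0.1},
    {"tx": 0, "ty": 0.8, "tz": 0, "rx": 0, "ry": 0, "rz": 0, "gripper": 0.1},
    {"tx": 0, "ty": 0.4, "tz": 0, "rx": 0, "ry": 0, "rz": 0, "gripper": 0.1},
    {"tx": 0, "ty": 0.4, "tz": 0, "rx": 0, "ry": 0, "rz": 0, "gripper": 0.1},
    {"tx": 0, "ty": 0, "tz": 0, "rx": 0, "ry": 0, "rz": 0, "gripper": 0.1},
    {"tx": 0, "ty": 0, "tz": 0, "rx": 0, "ry": 0, "rz": 0, "gripper": 0.1},
  ],
  squeeze=20,
)

```text
clock: 6.3
eef_pos: [540.1, 110.8, 69.7]
tcp_rot: [-3.14, -0.0, 2.862]
contact_force: [-0.6, -5.0, -0.1]
opening: 0.552
```

Call:
move_arm(
  increments=[
    {"tx": 0, "ty": 0.2, "tz": 0, "rx": 0, "ry": 0, "rz": 0, "gripper": 0.1},
    {"tx": 0, "ty": 0, "tz": 0, "rx": 0, "ry": 0, "rz": 0, "gripper": 0.1},
    {"tx": 0, "ty": 0, "tz": 0, "rx": 0, "ry": 0, "rz": 0, "gripper": 0.1},
  ],
)

```text
clock: 6.6
eef_pos: [540.1, 111.4, 69.6]
tcp_rot: [-3.138, -0.001, 2.862]
contact_force: [-1.3, -11.4, 0.2]
opening: 0.552
```

The force is rising at the stop, to 11 N. I'll relax the fingers a little and wait for the beam.

Call:
move_arm(
  increments=[
    {"tx": 0, "ty": -0.3, "tz": 0, "rx": 0, "ry": 0, "rz": 0, "gripper": 0.1},
    {"tx": 0, "ty": 0, "gripper": 0.1},
    {"ty": 0, "gripper": 0.1},
    {"ty": 0, "gripper": 0.1},
    {"ty": 0, "gripper": 0.1},
    {"ty": 0, "gripper": 0.1},
    {"ty": 0, "gripper": 0.1},
    {"ty": 0, "gripper": 0.1},
    {"ty": 0, "gripper": 0.1},
    {"ty": 0, "gripper": 0.1},
    {"ty": 0, "gripper": 0.1},
    {"ty": 0, "gripper": 0.1},
  ],
)

```text
invalid input
```

Run:
```python
from h import *
p,d=r.grab_frame("scene");W=cloud("scene",d);P=orange(p,W);print(len(P),np.round(np.percentile(P,[3,50,97],axis=0)) if len(P) else 0)
p0=np.load("f_scene.npz");W0=cloud("scene",p0["d"])
for a,b in((205,215),(345,290),(240,250),(280,275)):print(np.round(W0[a,b]),np.round(W[a,b]))
save(p[90:400,160:480],"s4.png",1.9);print(r.sense()["contact_force"])
```

```text
117 [[528.  94. 122.]
 [536. 101. 128.]
 [562. 125. 172.]]
[628. -99. 103.] [ 623. -110.   91.]
[686. 141. 105.] [690. 145. 115.]
[623. -19.  92.] [621. -22.  88.]
[639.  56.  92.] [640.  57.  94.]
[ -1.95828147 -11.59112771  -0.3250575 ]
```

View pics/s4.png

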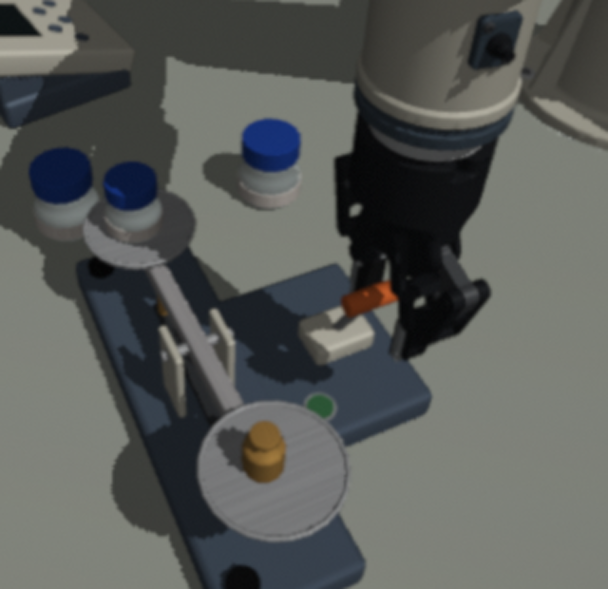

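The beam is tipped: the right pan is 11 mm down and the left pan 10 mm up. The bar at (370,298) leans fully left and the jar is in place. I'll ease off and hold for 2.4 s.

Call:
move_arm(
  increments=[
    {"tx": 0, "ty": -0.3, "tz": 0, "rx": 0, "ry": 0, "rz": 0, "gripper": 0.1},
    {"tx": 0, "ty": 0, "tz": 0, "rx": 0, "ry": 0, "rz": 0, "gripper": 0.1},
    {"tx": 0, "ty": 0, "tz": 0, "rx": 0, "ry": 0, "rz": 0, "gripper": 0.1},
    {"tx": 0, "ty": 0, "tz": 0, "rx": 0, "ry": 0, "rz": 0, "gripper": 0.1},
    {"tx": 0, "ty": 0, "tz": 0, "rx": 0, "ry": 0, "rz": 0, "gripper": 0.1},
    {"tx": 0, "ty": 0, "tz": 0, "rx": 0, "ry": 0, "rz": 0, "gripper": 0.1},
    {"tx": 0, "ty": 0, "tz": 0, "rx": 0, "ry": 0, "rz": 0, "gripper": 0.1},
    {"tx": 0, "ty": 0, "tz": 0, "rx": 0, "ry": 0, "rz": 0, "gripper": 0.1},
    {"tx": 0, "ty": 0, "tz": 0, "rx": 0, "ry": 0, "rz": 0, "gripper": 0.1},
    {"tx": 0, "ty": 0, "tz": 0, "rx": 0, "ry": 0, "rz": 0, "gripper": 0.1},
    {"tx": 0, "ty": 0, "tz": 0, "rx": 0, "ry": 0, "rz": 0, "gripper": 0.1},
    {"tx": 0, "ty": 0, "tz": 0, "rx": 0, "ry": 0, "rz": 0, "gripper": 0.1},
  ],
  squeeze=20,
)

```text
clock: 7.85
eef_pos: [540.1, 110.3, 69.9]
tcp_rot: [3.142, 0.0, 2.861]
contact_force: [0.1, -1.5, -0.7]
opening: 0.549
```

Call:
move_arm(
  increments=[
    {"tx": 0, "ty": 0, "tz": 0, "rx": 0, "ry": 0, "rz": 0, "gripper": 0.1},
    {"tx": 0, "ty": 0, "tz": 0, "rx": 0, "ry": 0, "rz": 0, "gripper": 0.1},
    {"tx": 0, "ty": 0, "tz": 0, "rx": 0, "ry": 0, "rz": 0, "gripper": 0.1},
    {"tx": 0, "ty": 0, "tz": 0, "rx": 0, "ry": 0, "rz": 0, "gripper": 0.1},
    {"tx": 0, "ty": 0, "tz": 0, "rx": 0, "ry": 0, "rz": 0, "gripper": 0.1},
    {"tx": 0, "ty": 0, "tz": 0, "rx": 0, "ry": 0, "rz": 0, "gripper": 0.1},
    {"tx": 0, "ty": 0, "tz": 0, "rx": 0, "ry": 0, "rz": 0, "gripper": 0.1},
    {"tx": 0, "ty": 0, "tz": 0, "rx": 0, "ry": 0, "rz": 0, "gripper": 0.1},
    {"tx": 0, "ty": 0, "tz": 0, "rx": 0, "ry": 0, "rz": 0, "gripper": 0.1},
    {"tx": 0, "ty": 0, "tz": 0, "rx": 0, "ry": 0, "rz": 0, "gripper": 0.1},
    {"tx": 0, "ty": 0, "tz": 0, "rx": 0, "ry": 0, "rz": 0, "gripper": 0.1},
    {"tx": 0, "ty": 0, "tz": 0, "rx": 0, "ry": 0, "rz": 0, "gripper": 0.1},
  ],
  squeeze=20,
)

```text
clock: 9.05
eef_pos: [540.1, 110.2, 69.9]
tcp_rot: [-3.142, 0.0, 2.861]
contact_force: [-0.3, -1.8, 0.3]
opening: 0.555
```

Run:
```python
from h import *
p,d=r.grab_frame("scene");W=cloud("scene",d);P=orange(p,W);P=P[P[:,2]<135];print(len(P),np.round(np.percentile(P,[3,50,97],axis=0)))
for a,b in((205,215),(345,290),(240,250),(280,275)):print(np.round(W[a,b]))
s=r.sense();print(s["clock"],s["eef_pos"],s["contact_force"])
```

```text
94 [[529.  94. 122.]
 [535. 101. 127.]
 [552. 106. 130.]]
[ 623. -108.   93.]
[690. 145. 116.]
[621. -23.  87.]
[641.  58.  96.]
9.1 [540.09156385 110.2434474   69.89303928] [-0.24285256 -1.90148775 -0.02565504]
```

The beam is at rest at its right-hand stop. Now I'll swing the lever back.

Call:
move_arm(
  increments=[
    {"tx": 0, "ty": -0.8, "tz": 0, "rx": 0, "ry": 0, "rz": 0, "gripper": 0.1},
    {"tx": 0, "ty": -0.8, "tz": 0, "rx": 0, "ry": 0, "rz": 0, "gripper": 0.1},
    {"tx": 0, "ty": -0.8, "tz": 0, "rx": 0, "ry": 0, "rz": 0, "gripper": 0.1},
    {"tx": 0, "ty": -0.8, "tz": 0, "rx": 0, "ry": 0, "rz": 0, "gripper": 0.1},
    {"tx": 0, "ty": -0.8, "tz": 0, "rx": 0, "ry": 0, "rz": 0, "gripper": 0.1},
    {"tx": 0, "ty": -0.8, "tz": 0, "rx": 0, "ry": 0, "rz": 0, "gripper": 0.1},
    {"tx": 0, "ty": -0.8, "tz": 0, "rx": 0, "ry": 0, "rz": 0, "gripper": 0.1},
    {"tx": 0, "ty": -0.8, "tz": 0, "rx": 0, "ry": 0, "rz": 0, "gripper": 0.1},
    {"tx": 0, "ty": -0.8, "tz": 0, "rx": 0, "ry": 0, "rz": 0, "gripper": 0.1},
    {"tx": 0, "ty": -0.8, "tz": 0, "rx": 0, "ry": 0, "rz": 0, "gripper": 0.1},
    {"tx": 0, "ty": -0.6, "tz": 0, "rx": 0, "ry": 0, "rz": 0, "gripper": 0.1},
    {"tx": 0, "ty": 0, "tz": 0, "rx": 0, "ry": 0, "rz": 0, "gripper": 0.1},
  ],
  squeeze=20,
)

```text
clock: 10.3
eef_pos: [515.7, 26.8, 69.7]
tcp_rot: [-3.141, -0.001, 2.861]
contact_force: [-0.3, -0.1, 0.4]
opening: 0.55
```

Call:
move_arm(
  increments=[
    {"tx": 0, "ty": -0.4, "tz": 0, "rx": 0, "ry": 0, "rz": 0, "gripper": 0.1},
    {"tx": 0, "ty": 0, "tz": 0, "rx": 0, "ry": 0, "rz": 0, "gripper": 0.1},
    {"tx": 0, "ty": 0, "tz": 0, "rx": 0, "ry": 0, "rz": 0, "gripper": 0.1},
  ],
  squeeze=20,
)

```text
clock: 10.6
eef_pos: [515.1, 23.7, 69.9]
tcp_rot: [-3.141, -0.0, 2.862]
contact_force: [1.0, -0.2, 0.6]
opening: 0.55
```

Call:
move_arm(
  increments=[
    {"tx": 0, "ty": -0.3, "tz": 0, "rx": 0, "ry": 0, "rz": 0, "gripper": 0.1},
    {"tx": 0, "ty": 0, "tz": 0, "rx": 0, "ry": 0, "rz": 0, "gripper": 0.1},
    {"tx": 0, "ty": 0, "tz": 0, "rx": 0, "ry": 0, "rz": 0, "gripper": 0.1},
  ],
  squeeze=20,
)

```text
clock: 10.9
eef_pos: [514.4, 20.9, 69.9]
tcp_rot: [-3.142, -0.0, 2.861]
contact_force: [0.3, 0.4, 0.2]
opening: 0.548
```

Call:
move_arm(
  increments=[
    {"tx": 0, "ty": -0.2, "tz": 0, "rx": 0, "ry": 0, "rz": 0, "gripper": 0.1},
    {"tx": 0, "ty": 0, "tz": 0, "rx": 0, "ry": 0, "rz": 0, "gripper": 0.1},
    {"tx": 0, "ty": 0, "tz": 0, "rx": 0, "ry": 0, "rz": 0, "gripper": 0.1},
  ],
  squeeze=20,
)

```text
clock: 11.2
eef_pos: [513.8, 18.9, 69.9]
tcp_rot: [-3.142, 0.0, 2.861]
contact_force: [0.9, 1.3, -0.9]
opening: 0.553
```

Call:
move_arm(
  increments=[
    {"tx": 0, "ty": -0.2, "tz": 0, "rx": 0, "ry": 0, "rz": 0, "gripper": 0.1},
    {"tx": 0, "ty": 0, "tz": 0, "rx": 0, "ry": 0, "rz": 0, "gripper": 0.1},
    {"tx": 0, "ty": 0, "tz": 0, "rx": 0, "ry": 0, "rz": 0, "gripper": 0.1},
  ],
  squeeze=20,
)

```text
clock: 11.5
eef_pos: [513.2, 16.9, 69.9]
tcp_rot: [-3.142, -0.0, 2.861]
contact_force: [0.5, 1.4, 0.8]
opening: 0.55
```

Call:
move_arm(
  increments=[
    {"tx": 0, "ty": -0.2, "tz": 0, "rx": 0, "ry": 0, "rz": 0, "gripper": 0.1},
    {"tx": 0, "ty": 0, "tz": 0, "rx": 0, "ry": 0, "rz": 0, "gripper": 0.1},
    {"tx": 0, "ty": 0, "tz": 0, "rx": 0, "ry": 0, "rz": 0, "gripper": 0.1},
  ],
  squeeze=20,
)

```text
clock: 11.8
eef_pos: [512.7, 15.0, 69.9]
tcp_rot: [-3.141, -0.0, 2.861]
contact_force: [0.5, 1.1, -0.4]
opening: 0.551
```

Call:
move_arm(
  increments=[
    {"tx": 0, "ty": -0.2, "tz": 0, "rx": 0, "ry": 0, "rz": 0, "gripper": 0.1},
    {"tx": 0, "ty": 0, "tz": 0, "rx": 0, "ry": 0, "rz": 0, "gripper": 0.1},
    {"tx": 0, "ty": 0, "tz": 0, "rx": 0, "ry": 0, "rz": 0, "gripper": 0.1},
  ],
  squeeze=20,
)

```text
clock: 12.1
eef_pos: [512.4, 13.6, 69.9]
tcp_rot: [3.141, 0.0, 2.861]
contact_force: [1.2, 4.5, -0.7]
opening: 0.552
```

Run:
```python
from h import *
p,d=r.grab_frame("scene");W=cloud("scene",d);P=orange(p,W);P=P[P[:,2]<135];print(len(P),np.round(np.percentile(P,[3,50,97],axis=0)))
for a,b in((205,215),(345,290),(240,250),(280,275)):print(np.round(W[a,b]))
s=r.sense();print(s["clock"],s["eef_pos"],s["contact_force"])
```

```text
Traceback (most recent call last):
IndexError: index -1 is out of bounds for axis 0 with size 0
```

Contact with the stop shows at 4.5 N. One more nudge, then I'll ease off, raise the hand and look.

Call:
move_arm(
  increments=[
    {"tx": 0, "ty": -0.2, "tz": 0, "rx": 0, "ry": 0, "rz": 0, "gripper": 0.1},
    {"tx": 0, "ty": 0, "tz": 0, "rx": 0, "ry": 0, "rz": 0, "gripper": 0.1},
    {"tx": 0, "ty": 0, "tz": 0, "rx": 0, "ry": 0, "rz": 0, "gripper": 0.1},
  ],
  squeeze=20,
)

```text
clock: 12.45
eef_pos: [512.2, 13.0, 69.9]
tcp_rot: [3.139, 0.0, 2.86]
contact_force: [2.9, 13.3, -2.7]
opening: 0.55
```

Call:
move_arm(
  increments=[
    {"tx": 0, "ty": 0.8, "tz": 0, "rx": 0, "ry": 0, "rz": 0, "gripper": 0.1},
    {"tx": 0, "ty": 0.6, "tz": 0, "rx": 0, "ry": 0, "rz": 0, "gripper": 0.1},
    {"tx": 0, "ty": 0, "tz": 0, "rx": 0, "ry": 0, "rz": 0, "gripper": 0.1},
    {"tx": 0, "ty": 0, "tz": -2, "rx": 0, "ry": 0, "rz": 0, "gripper": 0.1},
    {"tx": 0, "ty": 0, "tz": -3, "rx": 0, "ry": 0, "rz": 0, "gripper": 0.1},
    {"tx": 0, "ty": 0, "tz": -4, "rx": 0, "ry": 0, "rz": 0, "gripper": 0.1},
    {"tx": 0, "ty": 0, "tz": -4, "rx": 0, "ry": 0, "rz": 0, "gripper": 0.1},
    {"tx": 0, "ty": 0, "tz": 0, "rx": 0, "ry": 0, "rz": 0, "gripper": 0.1},
    {"tx": 0, "ty": 0, "tz": 0, "rx": 0, "ry": 0, "rz": 0, "gripper": 0.1},
  ],
  squeeze=20,
)

```text
clock: 13.35
eef_pos: [515.9, 24.5, 200.7]
tcp_rot: [3.141, 0.002, 2.861]
contact_force: [-1.1, -0.4, -0.3]
opening: 0.552
```

Run:
```python
from h import *
p,d=r.grab_frame("scene");W=cloud("scene",d);P=orange(p,W);P=P[P[:,2]<135];print(len(P),np.round(np.percentile(P,[3,50,97],axis=0)) if len(P) else 0)
for a,b in((205,215),(345,290),(240,250),(280,275)):print(np.round(W[a,b]))
s=r.sense();print(s["clock"],s["eef_pos"],s["contact_force"])
save(p[90:400,160:480],"s5.png",1.9)
```

```text
264 [[501.  21. 122.]
 [521.  29. 127.]
 [539.  37. 130.]]
[629. -97. 104.]
[686. 141. 104.]
[624. -18.  93.]
[639.  55.  92.]
13.4 [515.02702665  24.50134542 199.50004323] [-1.35697237 -0.54261671 -0.94748517]
```

View pics/s5.png

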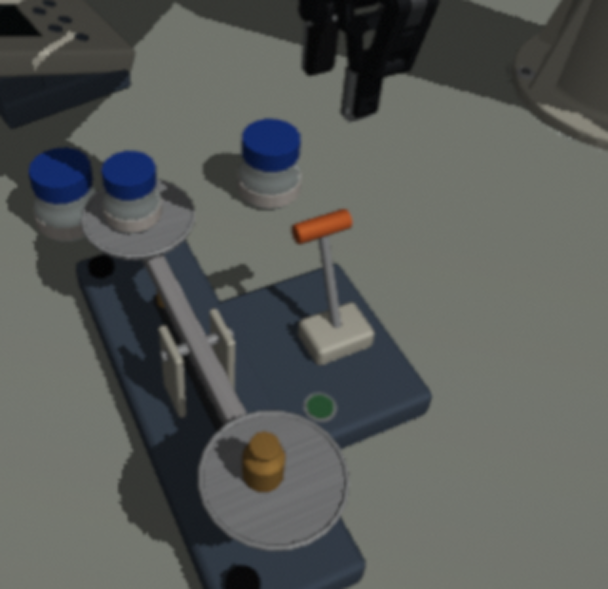

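The beam is level again and the bar (322,226) is back at its right stop. The jar (130,190) stands on its pan and the hand is clear.

```bash
python3 -c "
from rig import r
print(r.sign_off())"
```

```text
the job is handed in; nothing more can be done
None
```

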